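Seat a notched blade over its locating pin and lock the keeper

TASK

Pick up the notched steel blade by its blue grip and lay it in the channel of the grey holder, notch toward the keeper's side, gently feeling along the channel until the notch drops over the brass locating pin and the blade lies flat on the floor. Then slide the red-knobbed keeper fully across over the blade and let go. Use only a light touch, never bearing on the blade so hard that the sprung deck nears its stop, and leave the other things where they are.

Things in the scene. Friction and masses are not known exactly. Their poses are not given: they have to be found in the camera images.
- grip (a point): Blue plastic grip on the loose steel blade: 30 mm (x) by 12 mm (y), top 46 mm above the blade's underside; pinch it across y. The point is in its middle, 34 mm above the underside. Axes are the blade's: x along its length, y towards the notched edge, z up. Keep fingertips 11 mm or more above the underside: they then clear the holder's walls.
- notch (a point): Middle of the blade's notch, on the underside, 16 mm in +y of the grip point, same x and axes. The notch is open at the long +y edge, 9 mm wide along x and 14 mm deep along y.
- channel (a point): Middle of the channel floor in the holder's deck, 24 mm above the worktop. x along the channel, y towards the keeper's side, z up. Channel 152 mm long (x), 45 mm wide (y); walls with sloped lips end 10 mm above its floor. The deck with pin and keeper is sprung: it gives downwards above about 3 N, 3 N per mm, 6 mm at most. The seated blade has its axes along these, notch edge on the +y side.
- keeper_knob (a point): Red keeper knob, 14 mm diameter, from 34.5 to 56.5 mm above the worktop; point on its axis, 47.5 mm up; holder's axes. Open, it is at x = +46, y = +56.5 mm of the channel point. Pushed towards -y it slides the flat keeper bar (underside 5.5 mm above the channel floor) over the blade; a blade not lying flat blocks it.
- keeper (a joint): Keeper slide: 0 = open, grows towards -y of the holder, 0.022 m = fully across at its stop. Friction about 2 N holds it where it is left; it starts within 3 mm of open.
- blade: The blade, 120 (x) x 40 (y) x 4 mm thick, about 120 g; origin at the middle of its underside, 3 mm in +y and 34 mm below the grip point, same axes. It starts flat on the worktop.
- holder: Grey holder, fixed; origin 24 mm below the channel point. Its brass pin, 6 mm thick and 6 mm high with chamfered top, is clamped in the channel at y = +12 mm, at an unmeasured x within 12 mm of the middle. A blade in the channel always covers it: it rides 6 mm up on the pin's top until the notch is over the pin (within 1.5 mm along x), and only then can lie flat.
- marker: Bystander: red and white marker pen, 135 mm long, lying on the worktop.
- ring: Bystander: dark steel setting ring, 52 mm diameter, 12 mm high.
- brush: Bystander: dust brush with a wooden handle, 165 mm long, lying on the worktop.
Mind the look-alikes: they are no part of the job. Leave any green or purple look-alike of the blade alone.

How it is judged:
On the way:
1. the blade lies flat on the channel floor with its notch over the pin while the keeper is still open (z of blade in the frame of channel between -0.002 and 0.0016 m and horizontal distance between blade and channel below 0.018 m and angle between blade's own z axis and vertical below 0.03 rad and value of joint keeper below 0.006 m), for 0.2 s.
At the end, for the whole second after the job is handed in: The blade lies flat at rest on the channel floor (underside within 1.6 mm of it, tilt under 0.03 rad), notch on the keeper's side and over the pin, and the keeper is across to within 3 mm of its stop (z of blade in the frame of channel between -0.002 and 0.0016 m and horizontal distance between blade and channel below 0.018 m and angle between blade's own z axis and vertical below 0.03 rad and y of notch in the frame of channel above 0.005 m and value of joint keeper above 0.019 m and linear speed of blade below 0.01 m/s); the robot touches nothing.
It fails at once if the blade is pressed on the holder, pin or keeper with more than 20 N (deck sunk nearly to its stop) (contact force between blade and holder above 20 N).
It fails at once if a bystander is shifted by more than 30 mm (distance of any of marker, ring, brush from where it was at the start of the episode above 0.03 m).
It also fails if it takes over 58 s, if anything falls off the work surface, if the arm or the gripper's body presses on something with over 40 N, if the wrist force passes 120 N, or if a joint passes its speed limit or range.

ROBOT

A 6-joint arm with a two-finger parallel gripper is mounted at the origin on a cart in front of the work surface, level with it; the furniture and walls round the work are solid. World frame = base frame: x ahead of the robot, y to its left, z up, the work surface at z = 0. Lengths are in m, angles in rad, forces in N, time in s.
With the tool pointing down it reaches from about 0.35 to 0.95 m from the base axis. Payload 17.4 kg.
Tool frame: the origin (TCP) lies at the very end of the fingers, on their centre line; the grasp point (between the pads) lies 19 mm behind it; z points along the fingers, y is the line along which they close (so a half turn about z gives the same grasp; the last joint's range is limited). The gripper opens to 93 mm and grips with 3 to 60 N. Pads are 15 mm wide; open, the fingers measure 128 mm over their backs; the gripper's body (75 mm by 188 mm) begins 65 mm behind the grasp point.
Start: joints at [1.166, 0.116, 1.442, -0, 1.584, -0.038], TCP at [0.242, 0.63, 0.219] pointing down, gripper open.
Joint ranges: [-2.83, 2.83], [-0.83, 2.19], [0.07, 2.5], [-1.14, 4.28], [0.01, 3], [-2.97, 2.97]. Speed limits (rad/s): [1.89, 1.89, 2.22, 3.14, 3.14, 3.14].

INTERFACE

Orientations are given as a 3x3 rotation matrix whose columns are the frame's x, y, z axes.
In Python, from cell import robot, imaging gives the robot as it stands. The module is installed in compiled form; this text tells all that it offers.
- The arm moves only by the tool play_rows, never from a script. Its argument "plan" is a list that holds one entry, the list of rows, each a list of 7 numbers: the closure in counts, from 0 (fully open) to 255 (shut), then the shift along the world's x, y, z in units of 0.04 m (1.0 is 0.04 m), then the turn, a rotation vector about the world's x, y, z in units of 8 degrees (1.0 is 8 degrees). In form: [[[hand, tx, ty, tz, wx, wy, wz], ...]]. A call has 1 to 8 rows; each row shifts and turns the commanded pose from where the row before left it; what a row does not reach is not made up. A row lasts 1/8 s, in which the tool goes at most 62.5 mm and 10.7 degrees, less where a joint would pass 70% of its speed; a pose out of reach is approached as far as the arm can. A call with a number of a shift or a turn outside -1 to 1 is refused whole. A call with a gripper value outside its range is refused whole. The fingers move at their own pace and stop on an object; "newtons" is the grip in N (left out, the last holds). Time passes only in rows, so rows that do not move let the fingers close. It gives the time, the measured TCP pose, the force, the opening and the grip force at its end, in the units of the state.
- robot.read_state(): the state, without advancing time (a new reading comes with each control period).
- imaging.get_image(name): name is "scene" or "side" or "wrist"; returns a dict with "image" (420x560x3 uint8, blue, green, red), "depth" (420x560 float32, m along the optical axis (not along the pixel's ray), 0 where there is no reading), "fx", "fy", "cx", "cy" (pixels), "k1" (the pictures are not rectified: a ray, as slopes to the right and down, at radius r is drawn at 1 + k1 r^2 times it, then the intrinsics apply), "R" (3x3) and "t" (3): a world point X has camera coordinates R X + t. Camera axes: x right, y down, z forward; pixel columns grow to the right and rows downward; lengths in m; the calibration is good to about 2 mm. A picture is of the moment at which its call begins.
- robot.finish_job(): hands the job in; it is judged then, once.
The state is a dict: "clock": time; "q": joint angles; "joint_vel": joint speeds; "tau": joint torques, N m; "position": TCP position; "ee_rot": TCP orientation; "contact_force": force on the tool from outside, world axes, zero at the start; "wrist_torque": the same for the moment, N m; "opening": opening from 0.0 (shut) to 1.0 (fully open); "grasp_force": force on a finger pad.
Only numpy, scipy, OpenCV 4.12 (cv2) and the standard library are available. Lean on these libraries where they do the work, as an engineer would, in place of code of your own. Each camera call takes 0.05 s, during which the arm holds its last target. There are 200 camera calls.

## Working session

There is one attempt and no reset: what is moved stays moved. The work goes in short steps, Python scripts to look and compute and a tool call to move; the robot and the scene stay as the last step left them, time stands still between calls to the robot, and variables do not carry over. Pictures are saved under pics/ and viewed, at most 10 in all, crops included, and the job is handed in when it is done.

Besides the shell and the picture viewer there is one more tool, called after ">>>" as a command line: name --argument value ..., lists and objects as JSON in quotes. play_rows: Moves the arm, as the interface text tells. Shifts and turns lie within -1 to 1; 1 stands for 0.04 m of shift or 8 degrees of turn. Its arguments: {"type":"object","properties":{"plan":{"type":"array"},"newtons":{"type":"number"}},"required":["plan"]}

```bash
mkdir -p pics; cat > h.py <<'E'
import numpy as np, cv2
from cell import robot, imaging
def cam(n):
    d=imaging.get_image(n); d['R']=np.array(d['R']); d['t']=np.array(d['t']); return d
def rays(d,uv):
    uv=np.atleast_2d(np.array(uv,float)); p=np.stack([(uv[:,0]-d['cx'])/d['fx'],(uv[:,1]-d['cy'])/d['fy']],1); q=p.copy()
    for _ in range(20): q=p/(1+d['k1']*(q**2).sum(1,keepdims=True))
    return np.c_[q,np.ones(len(q))]
def onplane(d,uv,z):
    r=rays(d,uv)@d['R']; c=-d['R'].T@d['t']
    return c+r*((z-c[2])/r[:,2])[:,None]
def depthpts(d,uv):
    uv=np.atleast_2d(uv).astype(int); z=d['depth'][uv[:,1],uv[:,0]]
    return (rays(d,uv)*z[:,None]-d['t'])@d['R']
def proj(d,X):
    c=np.atleast_2d(X)@d['R'].T+d['t']; s=c[:,:2]/c[:,2:]; s=s*(1+d['k1']*(s**2).sum(1,keepdims=True))
    return s*[d['fx'],d['fy']]+[d['cx'],d['cy']]
def mask(d,lo,hi):
    return cv2.inRange(cv2.cvtColor(d['image'],cv2.COLOR_BGR2HSV),np.array(lo),np.array(hi))
E
python3 - <<'E'
from h import *
a=[cam(n) for n in('scene','side','wrist')]
for n,d in zip(('scene','side','wrist'),a): cv2.imwrite(f'pics/{n}0.png',d['image']); print(n,-d['R'].T@d['t'],d['R'][2])
s=robot.read_state(); print(s['position'],s['ee_rot'],s['contact_force'],s['clock'])
E
```

```text
scene [0.31685568 0.61514825 0.72836978] [ 0.27723799 -0.59904126 -0.7511915 ]
side [ 0.33374084 -0.44217114  0.97520999] [ 0.19701136  0.52007424 -0.83108923]
wrist [0.16637452 0.65896709 0.38395891] [ 0.26657018 -0.10435673 -0.95814926]
[0.24202179 0.62996409 0.21812243] [[-9.33482981e-01  3.58621567e-01 -3.08694122e-04]
 [ 3.58621699e-01  9.33482665e-01 -7.69222775e-04]
 [ 1.23007348e-05 -8.28760780e-04 -9.99999657e-01]] [-0.31932803  0.04323593 -0.2777788 ] 0.15
```

View pics/scene0.png

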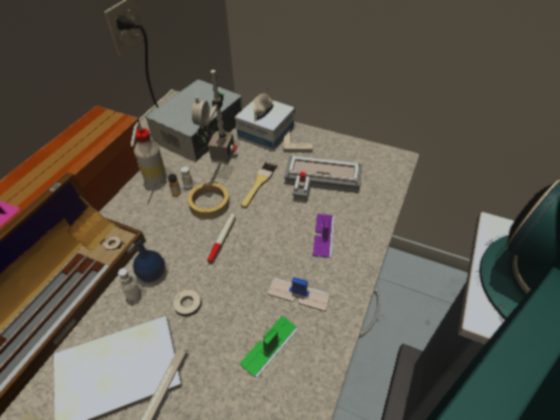

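View pics/side0.png

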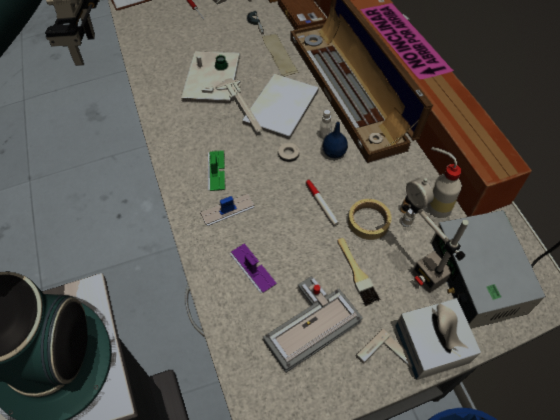

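Blue grip candidates: blade at scene (299,288)/side (228,205). The green (270,345) and purple (323,235) ones are look-alikes, so I choose the blue-grip steel blade. The holder is at scene (323,172)/side (312,328), with its red knob at side (317,289).

```bash
python3 - <<'E'
from h import *
D={n:cam(n) for n in('scene','side')}
d=D['side']; 
a=cv2.resize(d['image'][180:235,185:270],None,fx=6,fy=6,interpolation=3); b=cv2.resize(d['image'][270:375,255:370],None,fx=4.2,fy=4.2,interpolation=3)
e=D['scene']; c=cv2.resize(e['image'][265:320,255:340],None,fx=4,fy=4,interpolation=3); f=cv2.resize(e['image'][145:205,275:370],None,fx=4,fy=4,interpolation=3)
W=np.zeros((600,800,3),np.uint8)
def put(i,x,y,s): 
    i=cv2.resize(i,None,fx=s,fy=s); h,w=i.shape[:2]; W[y:y+h,x:x+w]=i[:600-y,:800-x]
put(a,0,0,.75); put(b,0,260,.75); put(c,400,0,1); put(f,400,260,1)
cv2.imwrite('pics/crop1.png',W)
for n,d in D.items():
    for nm,lo,hi in(('blue',(105,120,50),(130,255,255)),):
        m=mask(d,lo,hi); k,l,s,ce=cv2.connectedComponentsWithStats(m)
        for i in range(1,k):
            if s[i,4]>40:
                print(n,nm,s[i],ce[i].round(1),onplane(d,ce[i],.03).round(4)[0])
    m=mask(d,(0,150,80),(6,255,255))|mask(d,(174,150,80),(180,255,255)); k,l,s,ce=cv2.connectedComponentsWithStats(m)
    for i in range(1,k):
        if 12<s[i,4]<200: print(n,'red',s[i],ce[i].round(1),onplane(d,ce[i],.0475).round(4)[0])
E
```

```text
scene blue [138 257  17  11  86] [147.2 262.1] [0.762  0.2884 0.03  ]
scene blue [293 278  14   8  77] [299.4 281.7] [0.4589 0.2063 0.03  ]
scene red [136 128  13  10 107] [141.6 132.9] [ 1.0125 -0.0407  0.0475]
scene red [300 172   5   5  20] [302.1 174. ] [ 0.562  -0.0643  0.0475]
scene red [  0 206  21  22  38] [ 11.8 215.8] [1.0935 0.3132 0.0475]
scene red [208 243  13  19 111] [213.8 251.9] [0.6414 0.2217 0.0475]
side blue [332 134  12  11  61] [338.4 140.1] [0.7678 0.2997 0.03  ]
side blue [220 197  13   8  57] [226.  200.1] [0.4557 0.2237 0.03  ]
side blue [429 408  68  12 447] [462.3 413.8] [ 0.7154 -0.3856  0.03  ]
side red [189   0   7   7  22] [191.8   2.8] [0.5729 0.9829 0.0475]
side red [447 164  14  12 119] [453.6 169.9] [0.98   0.1081 0.0475]
side red [307 180  11  15  68] [311.8 187. ] [0.6449 0.1782 0.0475]
side red [415 276   8   9  34] [418.7 280. ] [ 0.7594 -0.1145  0.0475]
side red [314 285   6   6  32] [316.5 287.5] [ 0.5585 -0.0549  0.0475]
```

View pics/crop1.png

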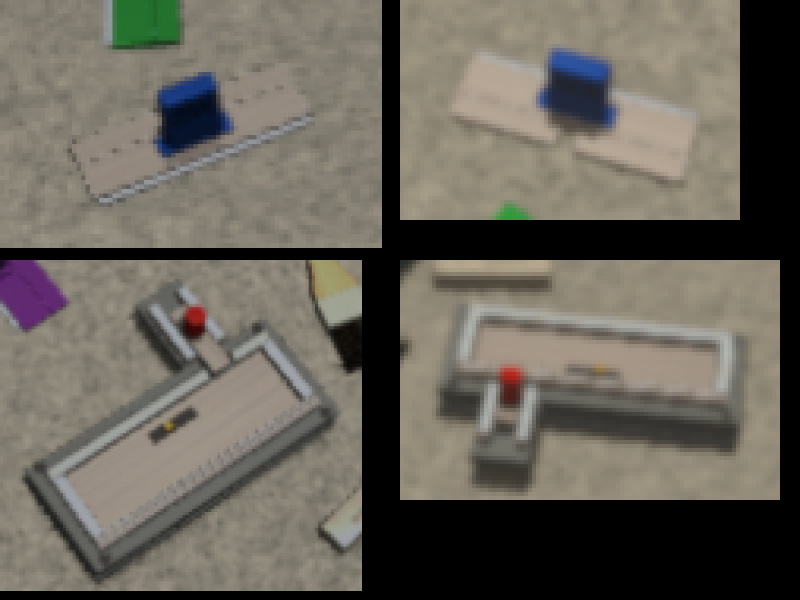

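The crop confirms it. The blue-grip steel blade has its notch toward image-bottom in the scene view (about world +y). The brass pin is at side ~(308,323)/scene ~(325,172), and the keeper also lies on the +y side.

```bash
python3 - <<'E'
from h import *
S=cam('scene');d=cam('side')
def rect(P):
    c=P.mean(0); e=(P[2]-P[1])+(P[3]-P[0]); return c.round(4),np.degrees(np.arctan2(e[1],e[0])).round(1),[np.linalg.norm(P[i]-P[(i+1)%4]).round(4) for i in range(4)]
print('blade scene',rect(onplane(S,[(274.5,278),(268,293.75),(326.25,310),(329.25,293.25)],.004)))
print('blade side',rect(onplane(d,[(201,213.3),(206.5,223.8),(254.3,206.7),(248.3,194.4)],.004)))
# two-view pin, knob
def tri(u1,u2):
    A=[];b=[]
    for c,u in((S,u1),(d,u2)):
        r=(rays(c,u)@c['R'])[0]; r/=np.linalg.norm(r); M=np.eye(3)-np.outer(r,r); A.append(M); b.append(M@(-c['R'].T@c['t']))
    x=np.linalg.lstsq(np.vstack(A),np.hstack(b),rcond=None)[0]; return x.round(4)
print('pin',onplane(S,(324.7,172.5),.03),onplane(d,(308.3,323),.03),tri((324.7,172.5),(308.3,323)))
print('knob',tri((302.1,174),(316.5,287.5)))
print('blue',tri((299.4,281.7),(226,200.1)))
# inner lip corners side (z .034): from crop
q=lambda x,y:(255+x/3.15,270+(y-260)/3.15)
print('holder outer',rect(onplane(d,[q(27,475),q(100,575),q(335,412),q(262,325)],.030)))
P=onplane(d,[q(27,475),q(262,325)],.03);print(P)
E
```

```text
blade scene (array([0.4545, 0.2167, 0.004 ]), np.float64(-173.8), [np.float64(0.0388), np.float64(0.119), np.float64(0.0377), np.float64(0.1153)])
blade side (array([0.455 , 0.2156, 0.004 ]), np.float64(4.5), [np.float64(0.032), np.float64(0.1162), np.float64(0.0378), np.float64(0.1188)])
pin [[ 0.51902802 -0.1087381   0.03      ]] [[ 0.51828916 -0.1126966   0.03      ]] [ 0.5193 -0.1116  0.0271]
knob [ 0.5582 -0.0573  0.054 ]
blue [0.455  0.2143 0.0435]
holder outer (array([ 0.523, -0.127,  0.03 ]), np.float64(13.9), [np.float64(0.0767), np.float64(0.18), np.float64(0.0738), np.float64(0.18)])
[[ 0.42603921 -0.11155082  0.03      ]
 [ 0.60110037 -0.06966033  0.03      ]]
```

>>> play_rows --plan '[[[0, 0.5, -0.95, -0.2, 0, 0, 0.4], [0, 0.5, -0.95, -0.2, 0, 0, 0.4], [0, 0.5, -0.95, -0.2, 0, 0, 0.4], [0, 0.5, -0.95, -0.2, 0, 0, 0.4], [0, 0.5, -0.95, -0.2, 0, 0, 0.4], [0, 0.5, -0.95, -0.2, 0, 0, 0.4], [0, 0.5, -0.95, -0.2, 0, 0, 0.4], [0, 0.5, -0.95, -0.2, 0, 0, 0.5]]]' --newtons 15

```text
clock: 1.35
position: [0.4025, 0.3248, 0.1545]
ee_rot: [[-0.995, -0.096, 0.0], [-0.096, 0.995, 0.0], [-0.0, 0.0, -1.0]]
contact_force: [-0.1, -0.4, 0.3]
opening: 1.002
grasp_force: 0.0
```

>>> play_rows --plan '[[[0, 0.6, -0.9, -0.3, 0, 0, 0], [0, 0.4, -0.9, -0.4, 0, 0, 0], [0, 0.3, -0.8, -0.4, 0, 0, 0], [0, 0, 0, 0, 0, 0, 0], [0, 0, 0, 0, 0, 0, 0]]]'

```text
clock: 1.98
position: [0.4542, 0.2224, 0.1111]
ee_rot: [[-0.996, -0.093, 0.0], [-0.093, 0.996, 0.0], [-0.0, 0.0, -1.0]]
contact_force: [-0.2, 0.2, -0.1]
opening: 1.002
grasp_force: 0.0
```

```bash
python3 - <<'E'
from h import *
s=robot.read_state(); print(s['clock'],s['position'],np.degrees(np.arctan2(*s['ee_rot'][[1,0],1])),s['ee_rot'][2],s['q'],s['contact_force'])
d=cam('wrist'); cv2.imwrite('pics/w1.png',d['image'])
c=-d['R'].T@d['t']; print(c, d['R'][2])
E
```

```text
1.975 [0.45415879 0.2224098  0.11107679] 95.36268865063852 [-4.09118324e-04  3.14294040e-04 -9.99999867e-01] [ 4.04837088e-01 -2.10643978e-01  1.93231008e+00  1.75916404e-04
  1.41944084e+00 -1.25958223e+00] [-0.20922943  0.16561332 -0.06479368]
[0.37342501 0.2152001  0.2770202 ] [ 0.28511537  0.02614733 -0.9581365 ]
```

View pics/w1.png

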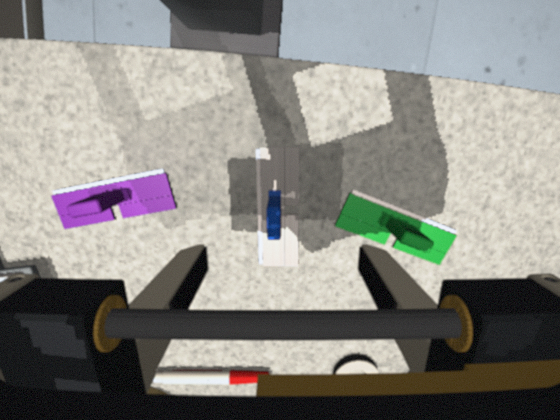

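The wrist view shows the blue grip at (274,215), with the blade from row 149 to 265, between green (400,228) and purple (115,197). Next I refine the grip position.

```bash
python3 - <<'E'
from h import *
d=cam('wrist')
m=mask(d,(105,120,40),(130,255,255)); k,l,s,ce=cv2.connectedComponentsWithStats(m)
for i in range(1,k):
    if s[i,4]>60: 
        r=cv2.minAreaRect(np.argwhere(l==i)[:,::-1].astype(np.float32)); print(s[i],ce[i],r,onplane(d,ce[i],.046),onplane(d,ce[i],.004)); 
        x,y,w,h=s[i,:4]; print(onplane(d,[(x,y+h),(x+w,y+h),(x,y),(x+w,y)],.046).round(4))
        v=(l==i); uv=np.argwhere(v)[:,::-1]; P=depthpts(d,uv); t=P[P[:,2]>.04]; print('top pts',len(t),t.min(0),t.max(0),np.median(t,0), cv2.minAreaRect((t[:,:2]*1000).astype(np.float32)))
P=onplane(d,[(257.5,149),(261,265),(300,265),(298,148)],.004);print(P.mean(0),P.round(4))
for n in('scene','side'):pass
E
```

```text
[266 191  14  48 583] [273.19382504 214.71183533] ((272.5, 214.5), (47.0, 13.0), 90.0) [[0.44621719 0.21441691 0.046     ]] [[0.4594577  0.21422906 0.004     ]]
[[0.4681 0.2102 0.046 ]
 [0.467  0.2219 0.046 ]
 [0.4269 0.207  0.046 ]
 [0.4259 0.2182 0.046 ]]
top pts 427 [0.37334838 0.20865016 0.0403621 ] [0.46716947 0.22025379 0.27714599] [0.45148594 0.21472828 0.04567898] ((420.3410339355469, 212.56170654296875), (93.50870513916016, 11.079154968261719), 3.2390213012695312)
[0.45433012 0.21959659 0.004     ] [[0.3984 0.1947 0.004 ]
 [0.5144 0.2064 0.004 ]
 [0.5106 0.2461 0.004 ]
 [0.394  0.2313 0.004 ]]
```

>>> play_rows --plan '[[[140, -0.03, -0.2, 0, 0, 0, 0.08], [140, 0, 0, -0.5, 0, 0, 0], [140, 0, 0, -0.6, 0, 0, 0], [140, 0, 0, -0.7, 0, 0, 0], [140, 0, 0, -0.6, 0, 0, 0], [255, 0, 0, 0, 0, 0, 0], [255, 0, 0, 0, 0, 0, 0], [255, 0, 0, 0, 0, 0, 0]]]' --newtons 20

```text
clock: 3.08
position: [0.4534, 0.2143, 0.0156]
ee_rot: [[-0.994, -0.105, 0.001], [-0.105, 0.994, 0.001], [-0.001, 0.0, -1.0]]
contact_force: [-0.2, -0.3, 0.4]
opening: 0.187
grasp_force: 0.0
```

>>> play_rows --plan '[[[255, 0, 0, 0, 0, 0, 0], [255, 0, 0, 0, 0, 0, 0], [255, 0, 0, 0.6, 0, 0, 0], [255, 0, 0, 0.8, 0, 0, 0], [255, 0, 0, 0.8, 0, 0, 0], [255, 0, 0, 0, 0, 0, 0]]]'

```text
clock: 3.82
position: [0.4538, 0.2145, 0.1049]
ee_rot: [[-0.994, -0.105, 0.004], [-0.105, 0.994, 0.001], [-0.004, 0.001, -1.0]]
contact_force: [-0.1, 0.1, -2.2]
opening: 0.129
grasp_force: 20.0
```

>>> play_rows --plan '[[[255, 0.05, -0.7, 0.4, 0, 0, 0.1], [255, 0.05, -0.9, 0.35, 0, 0, 0.2], [255, 0.1, -1, 0, 0, 0, 0.2], [255, 0.1, -1, 0, 0, 0, 0.2], [255, 0.1, -1, 0, 0, 0, 0.2], [255, 0, -0.9, 0, 0, 0, 0.1], [255, 0, -0.6, 0, 0, 0, 0], [255, 0, 0, 0, 0, 0, 0]]]'

```text
clock: 4.82
position: [0.4684, -0.031, 0.1312]
ee_rot: [[-0.971, -0.24, -0.002], [-0.24, 0.971, 0.0], [0.002, 0.0, -1.0]]
contact_force: [0.8, 0.5, -2.2]
opening: 0.129
grasp_force: 20.0
```

```bash
python3 - <<'E'
from h import *
s=robot.read_state(); print(s['clock'],s['position'],np.degrees(np.arctan2(*s['ee_rot'][[1,0],1])),s['contact_force'],s['opening'])
d=cam('wrist'); cv2.imwrite('pics/w2.png',d['image'])
E
```

```text
4.825 [ 0.46839416 -0.03100573  0.13119977] 103.8963123844756 [ 0.78226166  0.46332067 -2.19877668] 0.1285733394740677
```

View pics/w2.png

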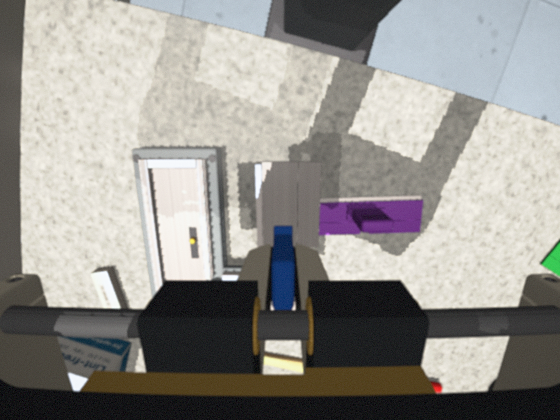

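The wrist view shows the holder at left with the pin at ~(192,241), and the held blade at cols 257–320. I zoom on both for edges.

```bash
python3 - <<'E'
from h import *
d=cam('wrist'); c=cv2.resize(d['image'][135:300,125:335],None,fx=3.8,fy=3.6,interpolation=3); cv2.imwrite('pics/c2.png',c)
m=mask(d,(18,120,80),(35,255,255)); k,l,s,ce=cv2.connectedComponentsWithStats(m)
for i in range(1,k):
    if s[i,4]>4: print(s[i],ce[i],onplane(d,ce[i],.03).round(4))
E
```

```text
[190 237   5   6  24] [191.70833333 239.5       ] [[ 0.5169 -0.1094  0.03  ]]
[253 299   7  55 245] [255.36734694 327.28979592] [[ 0.6015 -0.0271  0.03  ]]
[306 298   7  57 236] [309.88559322 327.00423729] [[0.587  0.0299 0.03  ]]
[  85  367  348   28 6547] [272.76202841 382.23079273] [[0.6722 0.0089 0.03  ]]
```

View pics/c2.png

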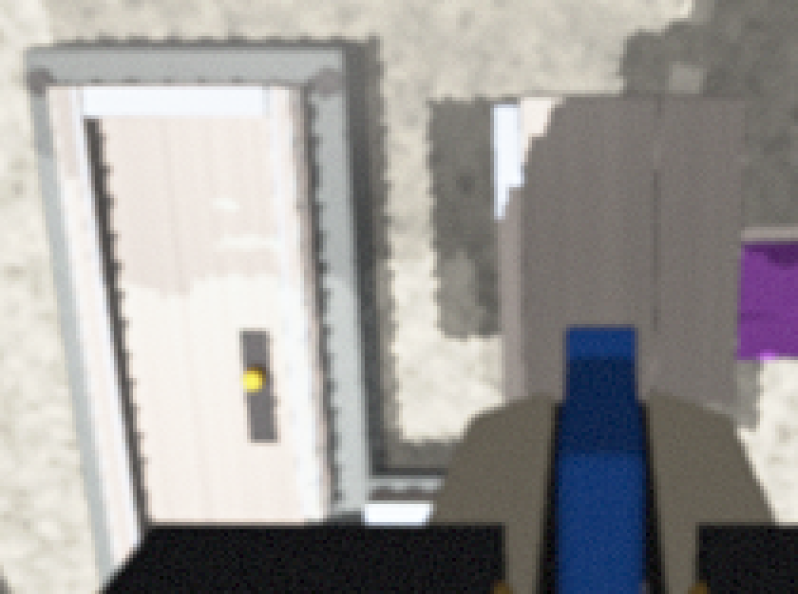

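```bash
python3 - <<'E'
from h import *
d=cam('wrist'); s=robot.read_state()
Sl=onplane(d,[(192.1,226.7),(194.2,257.2)],.024); print('slot',Sl,Sl.mean(0),'dir',np.degrees(np.arctan2(*(Sl[1]-Sl[0])[[1,0]])))
pin=onplane(d,(191.7,239.5),.03)[0];print('pin',pin)
O=onplane(d,[(132.4,148.3),(215,147.8),(152.6,298.9)],.034);print('outer',O, 'w',np.linalg.norm(O[0]-O[1]),'ends dir',np.degrees(np.arctan2(*(O[0]-O[1])[[1,0]])),'long',np.degrees(np.arctan2(*(O[2]-O[0])[[1,0]])))
q=lambda x,y:(125+x/3.8,135+y/3.6)
R=onplane(d,[q(342,46),q(366,500)],.034); print('right edge',np.degrees(np.arctan2(*(R[1]-R[0])[[1,0]])))
z=s['position'][2]-.011
B=onplane(d,[(261.8,163.6),(321,163.6)],z); L=onplane(d,[q(520,190),q(524,380)],z)
x=B[0]-B[1]; print('blade end',B,np.linalg.norm(x),np.degrees(np.arctan2(-x[1],-x[0]))-90)
yaw=np.radians(14); ex=np.array([np.cos(yaw),np.sin(yaw)]); ey=np.array([-ex[1],ex[0]])
bc=B.mean(0)[:2]+.06*ex; print('blade centre',bc,'rel tcp local',[(bc-s['position'][:2])@v for v in(ex,ey)])
ch=Sl.mean(0)[:2]-.012*ey; print('channel from slot',ch,'pin local x',(pin[:2]-ch)@ex,(pin[:2]-ch)@ey)
E
```

```text
slot [[ 0.50650591 -0.11189146  0.024     ]
 [ 0.53872879 -0.10473276  0.024     ]] [ 0.52261735 -0.10831211  0.024     ] dir 12.525516223120594
pin [ 0.51723397 -0.10883991  0.03      ]
outer [[ 0.44215704 -0.17351159  0.034     ]
 [ 0.42441346 -0.10154533  0.034     ]
 [ 0.59138784 -0.13783102  0.034     ]] w 0.07412137683952903 ends dir -76.1497219842156 long 13.446781443173089
right edge 13.163062775056405
blade end [[ 0.41557907 -0.05520467  0.12093062]
 [ 0.40702502 -0.02091458  0.12093062]] 0.035340941071299266 14.00718750543453
blade centre [ 0.46951978 -0.02354431] rel tcp local [np.float64(0.002216460542494712), np.float64(0.005396617173712467)]
channel from slot [ 0.52552042 -0.11995566] pin local x -0.005351161289013705 0.012790235670390176
```

>>> play_rows --plan '[[[255, 0.32, -0.6, 0, 0, 0, -0.05], [255, 0.35, -0.7, 0, 0, 0, 0], [255, 0.3, -0.6, 0, 0, 0, 0], [255, 0.3, -0.41, -0.2, 0, 0, 0], [255, 0, 0, -0.6, 0, 0, 0], [255, 0, 0, -0.7, 0, 0, 0], [255, 0, 0, -0.4, 0, 0, 0], [255, 0, 0, 0, 0, 0, 0]]]'

```text
clock: 5.98
position: [0.5193, -0.1216, 0.0557]
ee_rot: [[-0.972, -0.236, -0.002], [-0.236, 0.972, 0.001], [0.002, 0.001, -1.0]]
contact_force: [-0.5, -0.2, -2.3]
opening: 0.128
grasp_force: 20.0
```

```bash
python3 - <<'E'
from h import *
s=robot.read_state(); print(s['clock'],s['position'],np.degrees(np.arctan2(*s['ee_rot'][[1,0],1])),s['contact_force'],s['ee_rot'][2])
W=np.zeros((600,800,3),np.uint8)
d=cam('side'); W[:,:400]=cv2.resize(d['image'][265:385,265:345],(400,600),interpolation=3)
d=cam('scene'); W[:300,400:]=cv2.resize(d['image'][140:215,270:370],(400,300),interpolation=3)
d=cam('wrist'); W[300:,400:]=cv2.resize(d['image'],(400,300),interpolation=3)
cv2.imwrite('pics/c3.png',W)
E
```

```text
5.975 [ 0.51928911 -0.12161603  0.05570894] 103.66627197550483 [-0.46570138 -0.18443787 -2.31428439] [ 1.58301858e-03  9.17162713e-04 -9.99998326e-01]
```

View pics/c3.png

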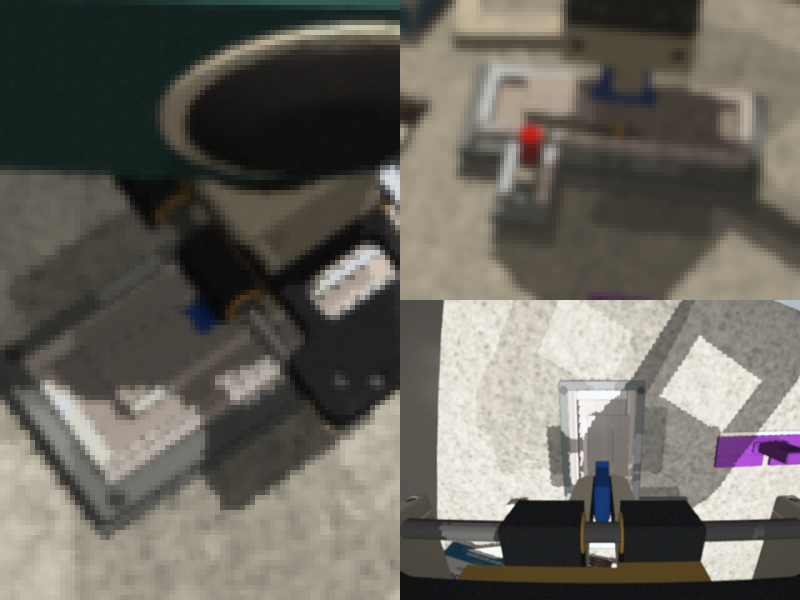

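The scene inset shows the brass pin showing through the notch at inset (622,130), in line with the grip's middle (624), so x is close. The wrist inset shows the blade perhaps a little right in the channel, so I check with one crop.

```bash
python3 - <<'E'
from h import *
d=cam('wrist'); c=d['image'][105:285,215:345]; c=cv2.convertScaleAbs(c,alpha=1.3,beta=10); cv2.imwrite('pics/c4.png',cv2.resize(c,None,fx=4.4,fy=3.3,interpolation=3))
E
```

```text
(no output)
```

View pics/c4.png

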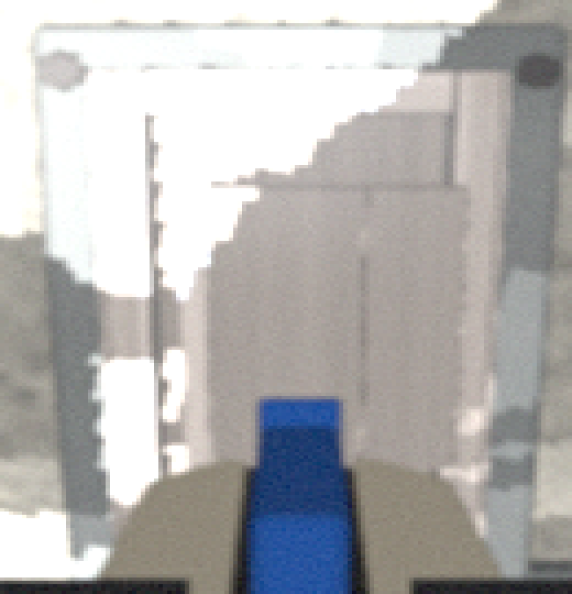

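The blade spans 208–465 at crop row 185. The floor's edges are at 152 (left) and 450 (right), so the blade sits toward +y. I'll put that in mm.

```bash
python3 - <<'E'
from h import *
d=cam('wrist'); s=robot.read_state(); print(s['position'],s['clock'])
q=lambda x,y:(215+x/4.4,105+y/3.3)
yaw=np.radians(13.6); ex=np.array([np.cos(yaw),np.sin(yaw)]); ey=np.array([-ex[1],ex[0]])
p=s['position'][:2]
f=lambda pts,z:[(((P[:2]-p)@ex*1e3).round(1),((P[:2]-p)@ey*1e3).round(1)) for P in onplane(d,[q(*a) for a in pts],z)]
print('floor',f([(148,115),(165,470),(450,115)],.024)); print('lip top',f([(90,85),(505,85),(505,270)],.034)); print('outer',f([(38,30),(562,30)],.034))
print('blade',f([(208,188),(208,290),(468,188),(465,290)],s['position'][2]-.0115))
E
```

```text
[ 0.5201822  -0.12234736  0.05768831] 6.225
floor [(np.float64(-70.1), np.float64(-22.1)), (np.float64(6.9), np.float64(-21.7)), (np.float64(-70.1), np.float64(23.2))]
lip top [(np.float64(-76.2), np.float64(-29.0)), (np.float64(-76.3), np.float64(29.7)), (np.float64(-40.6), np.float64(31.2))]
outer [(np.float64(-86.2), np.float64(-35.9)), (np.float64(-86.3), np.float64(37.3))]
blade [(np.float64(-58.4), np.float64(-11.8)), (np.float64(-39.4), np.float64(-12.2)), (np.float64(-58.4), np.float64(23.6)), (np.float64(-39.4), np.float64(23.8))]
```

>>> play_rows --plan '[[[255, 0, -0.07, 0, 0, 0, 0], [255, 0, 0, -0.06, 0, 0, 0], [255, 0, 0, -0.06, 0, 0, 0], [255, 0, 0, -0.06, 0, 0, 0], [255, 0, 0, 0, 0, 0, 0], [255, 0, 0, 0, 0, 0, 0]]]'

```text
clock: 6.98
position: [0.5197, -0.1251, 0.0495]
ee_rot: [[-0.972, -0.236, -0.0], [-0.236, 0.972, 0.0], [0.0, 0.0, -1.0]]
contact_force: [-0.2, 0.1, -0.9]
opening: 0.125
grasp_force: 20.0
```

>>> play_rows --plan '[[[255, 0, 0, -0.02, 0, 0, 0], [255, 0, 0, -0.02, 0, 0, 0], [255, 0, 0, 0, 0, 0, 0], [255, 0, 0, 0, 0, 0, 0]]]'

```text
clock: 7.48
position: [0.5197, -0.1251, 0.0479]
ee_rot: [[-0.972, -0.236, 0.0], [-0.236, 0.972, -0.0], [-0.0, -0.0, -1.0]]
contact_force: [-0.0, 0.1, -0.9]
opening: 0.128
grasp_force: 20.0
```

>>> play_rows --plan '[[[255, 0, 0, -0.02, 0, 0, 0], [255, 0, 0, -0.02, 0, 0, 0], [255, 0, 0, -0.02, 0, 0, 0], [255, 0, 0, 0, 0, 0, 0], [255, 0, 0, 0, 0, 0, 0]]]'

```text
clock: 8.1
position: [0.5197, -0.1251, 0.0455]
ee_rot: [[-0.972, -0.236, -0.0], [-0.236, 0.972, -0.0], [0.0, -0.0, -1.0]]
contact_force: [0.0, -1.1, -1.5]
opening: 0.129
grasp_force: 20.0
```

>>> play_rows --plan '[[[255, 0, 0, -0.02, 0, 0, 0], [255, 0, 0, -0.02, 0, 0, 0], [255, 0, 0, 0, 0, 0, 0], [255, 0, 0, 0, 0, 0, 0]]]'

```text
clock: 8.6
position: [0.5197, -0.1251, 0.0438]
ee_rot: [[-0.972, -0.236, -0.0], [-0.236, 0.972, 0.0], [0.0, 0.0, -1.0]]
contact_force: [-0.8, 0.1, -1.4]
opening: 0.124
grasp_force: 20.0
```

>>> play_rows --plan '[[[255, 0, 0, -0.02, 0, 0, 0], [255, 0, 0, -0.02, 0, 0, 0], [255, 0, 0, 0, 0, 0, 0], [255, 0, 0, 0, 0, 0, 0]]]'

```text
clock: 9.1
position: [0.5197, -0.1251, 0.0422]
ee_rot: [[-0.972, -0.236, -0.0], [-0.236, 0.972, 0.0], [-0.0, 0.0, -1.0]]
contact_force: [-0.1, 0.1, -1.4]
opening: 0.128
grasp_force: 20.0
```

>>> play_rows --plan '[[[255, 0, 0, -0.02, 0, 0, 0], [255, 0, 0, -0.02, 0, 0, 0], [255, 0, 0, 0, 0, 0, 0], [255, 0, 0, 0, 0, 0, 0]]]'

```text
clock: 9.6
position: [0.5197, -0.1251, 0.0406]
ee_rot: [[-0.972, -0.236, -0.0], [-0.236, 0.972, 0.0], [0.0, 0.0, -1.0]]
contact_force: [0.1, 0.5, -1.4]
opening: 0.125
grasp_force: 20.0
```

No contact yet, and the underside is now below the pin's top, so the notch looks to be over the pin. I'll continue gently.

>>> play_rows --plan '[[[255, 0, 0, -0.02, 0, 0, 0], [255, 0, 0, 0, 0, 0, 0], [255, 0, 0, 0, 0, 0, 0]]]'

```text
clock: 9.98
position: [0.5197, -0.1251, 0.0399]
ee_rot: [[-0.972, -0.236, 0.0], [-0.236, 0.972, -0.0], [-0.0, -0.0, -1.0]]
contact_force: [-0.4, -0.3, -1.0]
opening: 0.129
grasp_force: 20.0
```

>>> play_rows --plan '[[[255, 0, 0, -0.015, 0, 0, 0], [255, 0, 0, 0, 0, 0, 0], [255, 0, 0, 0, 0, 0, 0]]]'

```text
clock: 10.35
position: [0.5197, -0.1251, 0.0394]
ee_rot: [[-0.972, -0.236, 0.0], [-0.236, 0.972, -0.0], [-0.0, -0.0, -1.0]]
contact_force: [-1.5, 0.3, 1.8]
opening: 0.128
grasp_force: 20.0
```

Contact at the floor height (~3 N), 6 mm below the pin's top, so the blade is seated. I release and lift, then check.

>>> play_rows --plan '[[[180, 0, 0, 0, 0, 0, 0], [160, 0, 0, 0, 0, 0, 0], [140, 0, 0, 0, 0, 0, 0], [140, 0, 0, 0, 0, 0, 0], [140, 0, 0, 0.5, 0, 0, 0], [140, 0, 0, 0.9, 0, 0, 0], [140, 0, 0, 0.9, 0, 0, 0], [140, 0, 0, 0, 0, 0, 0]]]'

```text
clock: 11.35
position: [0.521, -0.1255, 0.1356]
ee_rot: [[-0.972, -0.236, 0.005], [-0.236, 0.972, -0.002], [-0.005, -0.003, -1.0]]
contact_force: [-0.4, -0.1, 0.3]
opening: 0.45
grasp_force: 0.0
```

```bash
python3 - <<'E'
from h import *
s=robot.read_state(); print(s['clock'],s['position'],s['contact_force'])
W=np.zeros((600,800,3),np.uint8)
d=cam('wrist'); W[:,:400]=cv2.resize(cv2.convertScaleAbs(d['image'][100:310,210:350],alpha=1.2),(400,600),interpolation=3)
e=cam('scene'); W[:300,400:]=cv2.resize(e['image'][140:215,270:370],(400,300),interpolation=3)
W[300:,400:]=cv2.resize(d['image'],(400,300),interpolation=3)
cv2.imwrite('pics/c5.png',W)
m=mask(d,(0,150,80),(6,255,255))|mask(d,(174,150,80),(180,255,255)); k,l,st,ce=cv2.connectedComponentsWithStats(m)
for i in range(1,k):
    if st[i,4]>12: print('red w',st[i],onplane(d,ce[i],.05))
E
```

```text
11.35 [ 0.52102466 -0.12546981  0.13563281] [-0.37221756 -0.14843625  0.33025001]
red w [492 355  11  12  95] [[0.62734228 0.14375365 0.05      ]]
```

View pics/c5.png

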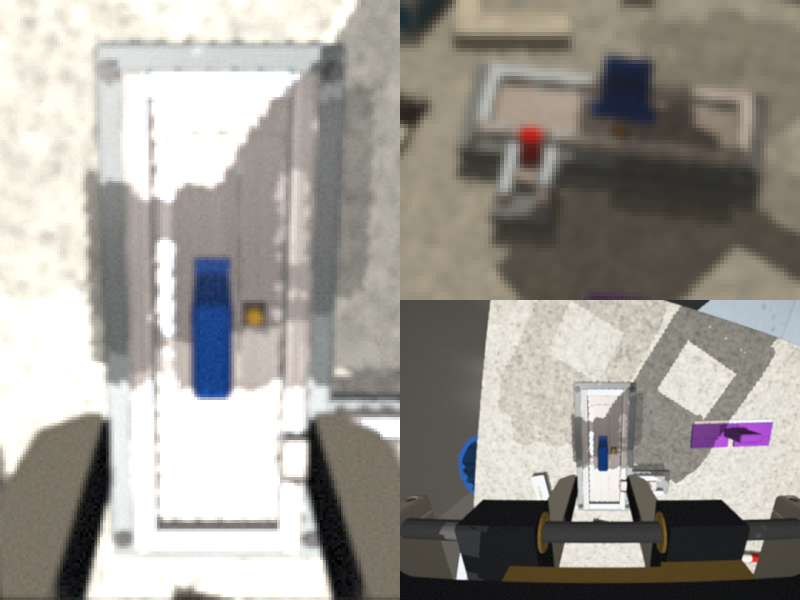

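The pin's brass shows in the notch at inset (255,315), and the blade lies flat and centred, so it is seated. Now the keeper knob, at about (0.558,-0.0565).

>>> play_rows --plan '[[[140, 0.3, 0.5, 0, 0, 0, 0], [140, 0.3, 0.6, 0, 0, 0, 0], [140, 0.32, 0.6, -0.2, 0, 0, 0], [140, 0, 0, -0.5, 0, 0, 0], [140, 0, 0, -0.6, 0, 0, 0], [140, 0, 0, -0.5, 0, 0, 0], [140, 0, 0, 0, 0, 0, 0]]]' --newtons 5

```text
clock: 12.32
position: [0.5552, -0.0574, 0.0571]
ee_rot: [[-0.972, -0.235, -0.003], [-0.235, 0.972, 0.0], [0.003, 0.001, -1.0]]
contact_force: [1.1, -0.2, 0.9]
opening: 0.453
grasp_force: 0.0
```

```bash
python3 - <<'E'
from h import *
s=robot.read_state(); print(s['clock'],s['position'],s['contact_force'])
W=np.zeros((600,800,3),np.uint8)
d=cam('side'); W[:,:400]=cv2.resize(d['image'][265:355,285:345],(400,600),interpolation=3)
e=cam('scene'); W[:,400:]=cv2.resize(e['image'][145:205,280:320],(400,600),interpolation=3)
cv2.imwrite('pics/c6.png',W)
for n,d in(('side',d),('scene',e)):
    m=mask(d,(0,150,80),(6,255,255))|mask(d,(174,150,80),(180,255,255)); k,l,st,ce=cv2.connectedComponentsWithStats(m)
    for i in range(1,k):
        P=onplane(d,ce[i],.05)[0]
        if st[i,4]>5 and abs(P[0]-.558)<.03 and abs(P[1]+.057)<.03: print(n,st[i],P)
E
```

```text
12.325 [ 0.55523872 -0.05735655  0.05710025] [ 1.09114429 -0.2433238   0.85101265]
```

View pics/c6.png

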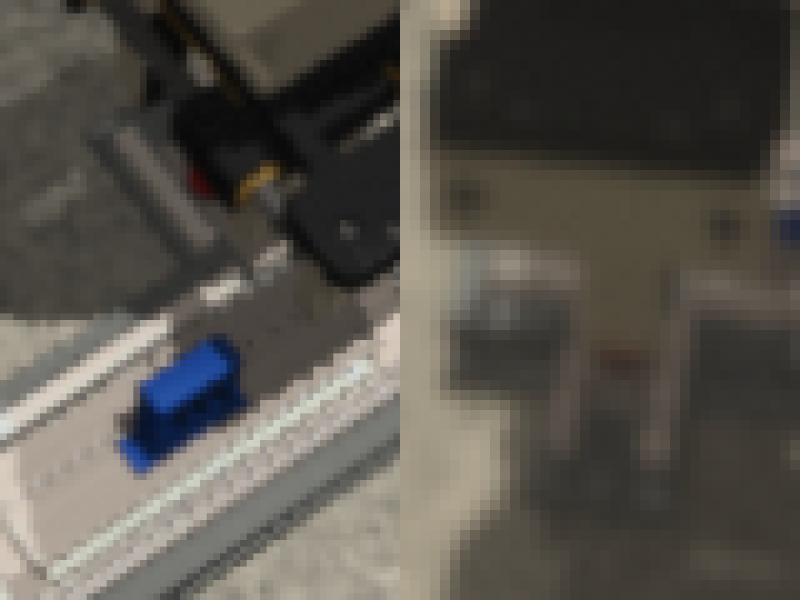

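The finger hides the knob in the scene inset, with a red sliver at (622,355) just under its tip. It is centred between the rails, so I descend, pinch lightly and slide.

>>> play_rows --plan '[[[140, 0.03, 0, -0.15, 0, 0, 0], [140, 0, 0, -0.15, 0, 0, 0], [140, 0, 0, 0, 0, 0, 0], [255, 0, 0, 0, 0, 0, 0], [255, 0, 0, 0, 0, 0, 0], [255, 0, 0, 0, 0, 0, 0], [255, 0, 0, 0, 0, 0, 0], [255, 0, 0, 0, 0, 0, 0]]]' --newtons 6

```text
clock: 13.42
position: [0.5577, -0.0571, 0.0473]
ee_rot: [[-0.972, -0.236, 0.0], [-0.236, 0.972, -0.0], [-0.0, -0.0, -1.0]]
contact_force: [0.3, -1.6, 0.8]
opening: 0.148
grasp_force: 6.0
```

>>> play_rows --plan '[[[255, 0.018, -0.073, 0, 0, 0, 0], [255, 0.018, -0.073, 0, 0, 0, 0], [255, 0.018, -0.073, 0, 0, 0, 0], [255, 0.018, -0.073, 0, 0, 0, 0], [255, 0.018, -0.073, 0, 0, 0, 0], [255, 0, 0, 0, 0, 0, 0], [255, 0, 0, 0, 0, 0, 0]]]'

```text
clock: 14.3
position: [0.5614, -0.072, 0.0473]
ee_rot: [[-0.972, -0.235, 0.0], [-0.235, 0.972, -0.001], [-0.0, -0.001, -1.0]]
contact_force: [-0.4, -1.6, 1.9]
opening: 0.15
grasp_force: 6.0
```

>>> play_rows --plan '[[[255, 0.009, -0.037, 0, 0, 0, 0], [255, 0.009, -0.037, 0, 0, 0, 0], [255, 0, 0, 0, 0, 0, 0], [255, 0, 0, 0, 0, 0, 0]]]'

```text
clock: 14.8
position: [0.562, -0.0747, 0.0472]
ee_rot: [[-0.972, -0.236, 0.0], [-0.236, 0.972, -0.0], [0.0, -0.0, -1.0]]
contact_force: [-1.4, 0.9, 2.3]
opening: 0.152
grasp_force: 6.0
```

>>> play_rows --plan '[[[255, 0.007, -0.03, 0, 0, 0, 0], [255, 0.007, -0.03, 0, 0, 0, 0], [255, 0, 0, 0, 0, 0, 0], [255, 0, 0, 0, 0, 0, 0]]]'

```text
clock: 15.3
position: [0.5625, -0.0769, 0.0472]
ee_rot: [[-0.972, -0.236, -0.0], [-0.236, 0.972, 0.0], [-0.0, 0.0, -1.0]]
contact_force: [-1.0, 4.0, 1.5]
opening: 0.149
grasp_force: 6.0
```

>>> play_rows --plan '[[[255, 0.007, -0.03, 0, 0, 0, 0], [255, 0, 0, 0, 0, 0, 0], [255, 0, 0, 0, 0, 0, 0]]]'

```text
clock: 15.68
position: [0.5626, -0.0773, 0.0471]
ee_rot: [[-0.972, -0.236, -0.001], [-0.236, 0.972, 0.002], [0.0, 0.002, -1.0]]
contact_force: [-3.4, 12.0, 2.1]
opening: 0.151
grasp_force: 6.0
```

>>> play_rows --plan '[[[255, 0.007, -0.03, 0, 0, 0, 0], [255, 0, 0, 0, 0, 0, 0], [255, 0, 0, 0, 0, 0, 0]]]'

```text
clock: 16.05
position: [0.5629, -0.0784, 0.047]
ee_rot: [[-0.972, -0.236, -0.001], [-0.236, 0.972, 0.002], [0.0, 0.002, -1.0]]
contact_force: [-2.6, 11.0, 1.8]
opening: 0.177
grasp_force: 6.0
```

The keeper is hard against its stop (12 N, ~20.5 mm travelled). I open, lift and check.

>>> play_rows --plan '[[[255, -0.007, 0.03, 0, 0, 0, 0], [140, 0, 0.01, 0, 0, 0, 0], [140, 0, 0, 0, 0, 0, 0], [140, 0, 0, 0, 0, 0, 0], [140, 0, 0, 0.4, 0, 0, 0], [140, 0, 0, 0.9, 0, 0, 0], [140, 0, 0, 0.9, 0, 0, 0], [140, -0.9, 0, 0.4, 0, 0, 0]]]'

```text
clock: 17.05
position: [0.5279, -0.0781, 0.1545]
ee_rot: [[-0.972, -0.236, 0.003], [-0.236, 0.972, -0.001], [-0.003, -0.001, -1.0]]
contact_force: [0.7, -0.4, -0.5]
opening: 0.453
grasp_force: 0.0
```

>>> play_rows --plan '[[[140, -0.9, 0, 0.2, 0, 0, 0], [140, 0, 0, 0, 0, 0, 0], [140, 0, 0, 0, 0, 0, 0], [140, 0, 0, 0, 0, 0, 0]]]'

```text
clock: 17.55
position: [0.4913, -0.0779, 0.1591]
ee_rot: [[-0.972, -0.236, -0.0], [-0.236, 0.972, 0.0], [0.0, 0.0, -1.0]]
contact_force: [-0.5, -0.4, 1.2]
opening: 0.451
grasp_force: 0.0
```

```bash
python3 - <<'E'
from h import *
s=robot.read_state(); print(s['clock'],s['position'],s['contact_force'])
D=[('side',cam('side')),('scene',cam('scene')),('wrist',cam('wrist'))]
for n,d in D:
    m=mask(d,(0,150,80),(6,255,255))|mask(d,(174,150,80),(180,255,255)); k,l,st,ce=cv2.connectedComponentsWithStats(m)
    for i in range(1,k):
        P=onplane(d,ce[i],.054)[0]
        if st[i,4]>5 and abs(P[0]-.558)<.04 and abs(P[1]+.067)<.04: print(n,st[i],ce[i],P)
    m=mask(d,(105,120,40),(130,255,255)); k,l,st,ce=cv2.connectedComponentsWithStats(m)
    for i in range(1,k):
        P=onplane(d,ce[i],.06)[0]
        if st[i,4]>20 and abs(P[0]-.52)<.04 and abs(P[1]+.12)<.04: print(n,'blue',st[i],P)
E
```

```text
17.55 [ 0.49131082 -0.07788966  0.15912416] [-0.53847639 -0.3888351   1.19595809]
side blue [303 316  19  20 179] [ 0.51730152 -0.12921768  0.06      ]
scene [302 166   4   6  21] [303.47619048 168.85714286] [ 0.56319272 -0.07560519  0.054     ]
scene blue [322 155  10   4  31] [ 0.5261015  -0.13208481  0.06      ]
scene blue [319 163  14   7  58] [ 0.51542987 -0.10149667  0.06      ]
wrist [262 263  12  19 172] [267.45348837 271.98255814] [ 0.55789399 -0.07728956  0.054     ]
wrist blue [220 203  19  46 616] [ 0.51595184 -0.12379191  0.06      ]
```

```bash
python3 -c "
from cell import robot
print(robot.finish_job())"
```

```text
the job is handed in; nothing more can be done
None
```

The blade is seated with its notch over the pin, the keeper was pushed across until it met its stop, the gripper is clear of everything, and the job is handed in at about 17.6 s; the hand-in returned no verdict.

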